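Hang the figurine shelf on its wall cleat

TASK

Hang the little plywood figurine shelf on the cleat of the grey wall panel: tip its top towards the wall so that the angled strip on its back goes down behind the cleat's bevelled edge, feel along the cleat until the notch in the strip drops over the brass key, and only then let the shelf swing down until it hangs plumb, locked and fully home. Work gently, so that the shelf never knocks or presses hard on the panel, leave the figurines where they stand, and let go of the shelf at the end.

Things in the scene. Friction and masses are not known exactly. Their poses are not given: they have to be found in the camera images.
- shelf_board (a point): Centre of the shelf's plywood back board, 180 mm wide (y), 146 high (z), 12 thick (x): half-way up, 73 above the underside and 73 below the top edge. x points to the back (to the wall when hung). Take the board by the bare top 30 mm of its top edge, at mid-width, one finger in front, one behind
- shelf: The same figurine shelf, 0.4 to 0.65 kg, standing upright on the table; origin at the centre of its underside, 27 mm in front of (-x) and 73 below shelf_board. At the board's foot a ledge 76 deep, 12 thick, reaches to the front (-x)
- strip (a point): Lower edge of the shelf's angled oak strip at mid-width: 24.5 mm behind (+x) and 6.5 above shelf_board. The strip, 170 wide and 5 thick, slopes down and back from the board at 45 degrees; this is its lower face at the tip; the tip's rear corner is 3.5 further back and 3.5 higher. A notch 16 wide, centred on this point, is cut through the strip
- spacer (a point): Rear face of the oak spacer on the foot of the back board, at mid-width, mid-height: 28 mm behind (+x) and 64 below shelf_board. 160 wide, 22 deep, 15 high. Hung home it rests on the wall just under the cleat with 5 mm of play, so the upright shelf cannot be lifted on or off; it swings in only when the strip is right down
- groove (a point): Point on the wall face of the fixed grey panel (340 wide, 162 high), at the middle of its oak cleat, 140 mm above the table, 22 below the panel's top. x points into the wall, y along the cleat, z up. Hung home the shelf is upright, its axes along these, strip 3.5 off the wall, 0.5 below this point, and within 3 sideways of the middle of the brass key (see lip)
- lip (a point): Top lip of the cleat at mid-length: 16 mm off the wall, 12 above groove. The cleat, 300 long, 19 thick, 70 high, is bevelled at 45 degrees from this lip down to the wall, leaving a V-groove open upwards. A brass key 10 wide sits in the groove, its top 5 below the lip, within 32 of the middle (place varies, not measured). A strip lying on the key is 7 too high
- panel: The same panel with its cleat, screwed down; origin on the table, 140 mm below groove. The cleat's underside is 82 above the table. Tipped 20 to 30 degrees about y (top to the wall), the shelf's strip and spacer pass the cleat. Contact of over 50 N in all bruises it: a 10 N push into the V-groove already wedges with some 25 N, and turning the shelf on past plumb levers with far more
- clown_mid (a point): Figurine with blue coat and red hat, 93 high, foot 48 across, standing loose on the table; the point is 45 above its foot, on its axis. Leave alone
- gnome_mid (a point): Figurine with green coat and yellow hat, 93 high, foot 48 across, standing loose on the table; the point is 45 above its foot, on its axis. Leave alone
Not all that is in view belongs to the job. What is shaped like the shelf but green or orange is not meant.

How it is judged:
By the outcome, as a careful person would: the job done as asked, in the order asked, and still so for the second after the job is handed in, with the robot touching nothing.
It also fails if it takes over 67 s, if anything falls off the work surface, if the arm or the gripper's body presses on something with over 40 N, if the wrist force passes 120 N, or if a joint passes its speed limit or range.

ROBOT

A 7-joint arm with a two-finger parallel gripper is mounted at the origin on the work surface. World frame = base frame: x ahead of the robot, y to its left, z up, the work surface at z = 0. Lengths are in m, angles in rad, forces in N, time in s.
With the tool pointing down it reaches from about 0.4 to 0.85 m from the base axis. Payload 10.4 kg.
Tool frame: the origin (TCP) lies on the centre line of the jaws, within the pads' length; the fingertips stand 19 mm ahead of it and the grasp point (between the pads) is the TCP; x points along the fingers, y is the direction in which the jaws open and shut, and the axes are right-handed (so a half turn about x gives the same grasp; the last joint's range is limited). The gripper opens to 85 mm and grips with 20 to 120 N. Pads are 22 mm wide; open, the fingers measure 114 mm over their backs; the gripper's body (76 mm by 85 mm) begins 54 mm behind the grasp point. The pads swing forward as they close: fully open they stand 13 mm farther back than shut.
Start: joints at [-1.128, 0.332, -0.065, 1.46, 0.022, 1.35, -0.088], TCP at [0.281, 0.558, 0.25] pointing down, gripper open.
Joint ranges: [-2.6, 2.6], [-0.5, 2.12], [-1.47, 1.34], [0.16, 2.42], [-1.27, 4.41], [0.06, 2.06], [-2.6, 2.6]. Speed limits (rad/s): [2.22, 2.22, 2.79, 2.79, 3.14, 3.14, 3.14].

INTERFACE

Orientations are given as a rotation vector (axis times angle).
In Python, from plant import arm gives the robot as it stands.
- The arm moves only by the tool carry_out, never from a script. Its argument "targets" is one flat list of numbers, 5 for each row, row after row: the shift along the tool's x, y, z in m, then the turn about the tool's x in degrees, then the opening in per cent of the stroke, from 0 (shut) to 100 (fully open). A call has 1 to 5 rows; each row is the pose to reach, as a shift and turn from the pose commanded when the call began, along the tool's axes at that moment; what a row does not reach only later rows make up. A row lasts 1/8 s, in which the tool goes at most 62.5 mm and 10.7 degrees, less where a joint would pass 70% of its speed; a pose out of reach is approached as far as the arm can. A call with a gripper value outside its range is refused whole. The fingers move at their own pace and stop on an object; "force" is the grip in N (left out, the last holds). Time passes only in rows, so rows that repeat a pose let the fingers close. It gives the time, the measured TCP pose, the force and the opening at its end, in the units of the state.
- arm.get_state(): the state, without advancing time (a new reading comes with each control period).
- arm.read_camera(name): name is "side" or "top"; returns (picture, depth): 480x640x3 uint8, red, green, blue; 480x640 float32, m along the optical axis (not along the pixel's ray), 0 where there is no reading.
- arm.camera_model(name): a dict with "vfov" (degrees; the focal length in pixels is half the picture's height over the tangent of half this angle, whatever the lens; pixels are square), "cx", "cy" (the principal point, pixels), "eye" and "attitude" of the camera in the world. Camera axes: x right, y down, z forward; pixel columns grow to the right and rows downward; lengths in m; the calibration is good to about 2 mm. A picture is of the moment at which its call begins. camera_model takes no time and is no camera call.
- arm.sign_off(): hands the job in, once; it reports no verdict.
The state is a dict: "clock": time; "q": joint angles; "qd": joint speeds; "tau": joint torques, N m; "position": TCP position; "tcp_rot": TCP orientation; "force": force on the tool from outside, world axes, zero at the start; "wrist_torque": the same for the moment, N m; "width": finger opening in m.
Only numpy, scipy, OpenCV 4.12 (cv2) and the standard library are available. Lean on these libraries where they do the work, as an engineer would, in place of code of your own. Each camera call takes 0.05 s, during which the arm holds its last target.

## Working session

There is one attempt and no reset: what is moved stays moved. The work goes in short steps, Python scripts to look and compute and a tool call to move; the robot and the scene stay as the last step left them, time stands still between calls to the robot, and variables do not carry over. Pictures are saved under pics/ and viewed, and the job is handed in when it is done.

Besides the shell and the picture viewer there is one more tool, called after ">>>" as a command line: name --argument value ..., lists and objects as JSON in quotes. carry_out: Moves the arm, as the interface text tells. Its arguments: {"type":"object","properties":{"targets":{"type":"array"},"force":{"type":"number"}},"required":["targets"]}

```bash
ls; mkdir -p pics
python3 - <<'E'
from plant import arm
import cv2,numpy as np
s=arm.get_state(); print({k:np.round(v,4).tolist() for k,v in s.items()})
for n in("side","top"):
    m=arm.camera_model(n); print(n,m)
    p,d=arm.read_camera(n); cv2.imwrite(f"pics/{n}0.png",p[:,:,::-1]); np.save(f"pics/{n}0_d.npy",d); np.save(f"pics/{n}0_p.npy",p)
E
```

```text
pics
{'clock': 0.0, 'q': [-1.1276, 0.3328, -0.0647, 1.4609, 0.0216, 1.35, -0.0885], 'qd': [0.0006, 0.0003, -0.0007, -0.0005, -0.0019, 0.0005, -0.0004], 'tau': [0.0002, -62.5442, 0.0492, -39.1618, 0.0162, 0.0098, -0.0], 'position': [0.2806, 0.5581, 0.2495], 'tcp_rot': [0.3641, 1.54, -0.3664], 'force': [-0.3442, -0.4762, 0.6743], 'wrist_torque': [0.0431, 0.0166, -0.0023], 'width': 0.0857}
side {'vfov': 44.46182530559794, 'cx': 324.2271024604804, 'cy': 241.16459381829318, 'eye': array([ 0.25374247, -0.96245864,  0.92045182]), 'attitude': array([-2.33290899,  0.19754702, -0.09763001])}
top {'vfov': 42.45415886091966, 'cx': 310.57531140482104, 'cy': 233.3488407351859, 'eye': array([ 0.23194679, -0.13253461,  1.68148447]), 'attitude': array([-2.1823037 ,  2.1416125 , -0.13046657])}
```

View pics/side0.png

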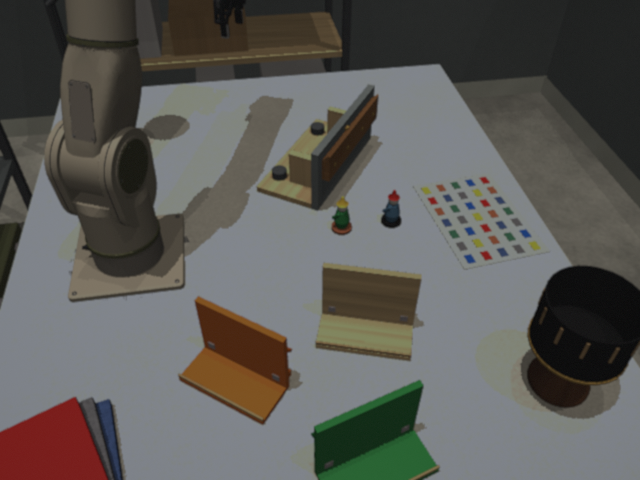

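View pics/top0.png

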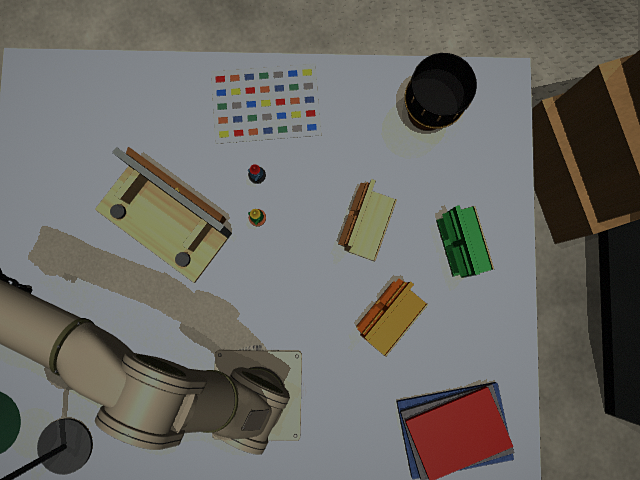

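```bash
cat > h.py <<'E'
from plant import arm
import cv2,numpy as np
from scipy.spatial.transform import Rotation as R
def cam(n):
    m=arm.camera_model(n); f=240/np.tan(np.radians(m["vfov"])/2)
    return f,m["cx"],m["cy"],np.array(m["eye"]),R.from_rotvec(m["attitude"]).as_matrix()
def cloud(n,d):
    f,cx,cy,e,A=cam(n); v,u=np.mgrid[:480,:640]
    c=np.stack([(u-cx)/f*d,(v-cy)/f*d,d],-1); return c@A.T+e
def proj(n,P):
    f,cx,cy,e,A=cam(n); c=(np.atleast_2d(P)-e)@A; return np.c_[c[:,0]/c[:,2]*f+cx,c[:,1]/c[:,2]*f+cy]
def st():
    s=arm.get_state(); M=R.from_rotvec(s["tcp_rot"]).as_matrix()
    return s,M
E
python3 - <<'E'
from h import *
s,M=st(); print(M.round(4))
print([x for x in dir(arm) if x[0]!='_'])
for n in("side","top"):
    d=np.load(f"pics/{n}0_d.npy");C=cloud(n,d)
    print(n,proj(n,[0,0,0]),proj(n,[.281,.558,.25]))
    pts=dict(side=[(500,300),(370,340),(370,300),(233,385),(340,150),(345,200),(393,195),(340,228),(318,135),(372,98),(360,250)],top=[(450,330),(375,230),(373,205),(352,220),(372,184),(170,190),(115,150),(230,232),(257,172),(257,215),(150,250)])[n]
    for u,v in pts: print((u,v),d[v,u].round(3),C[v,u].round(4))
E
```

```text
[[-6.000e-04  4.491e-01  8.935e-01]
 [-1.100e-03  8.935e-01 -4.491e-01]
 [-1.000e+00 -1.300e-03  0.000e+00]]
['PlanningError', 'camera_model', 'get_state', 'read_camera', 'sign_off']
side [[130.29163553 254.96510618]] [[232.24902351  26.79690174]]
(500, 300) 1.204 [ 7.527e-01 -2.560e-01  6.000e-04]
(370, 340) 1.117 [ 0.4643 -0.3169  0.0103]
(370, 300) 1.109 [ 0.4714 -0.2695  0.0707]
(233, 385) 1.045 [ 0.2017 -0.371   0.0082]
(340, 150) 1.36 [0.4913 0.1373 0.1277]
(345, 200) 1.305 [0.4802 0.0149 0.0798]
(393, 195) 1.315 [0.5892 0.0119 0.0822]
(340, 228) 1.334 [ 0.4669 -0.0049  0.0152]
(318, 135) 1.597 [0.4785 0.3676 0.018 ]
(372, 98) 1.505 [0.6126 0.3324 0.1394]
(360, 250) 1.309 [ 0.5013 -0.064  -0.0028]
top [[256.61101185 393.32216769]] [[  9.40316154 279.40304033]]
(450, 330) 1.662 [ 0.176  -0.5152  0.0022]
(375, 230) 1.682 [ 0.4418 -0.3106  0.0132]
(373, 205) 1.691 [ 0.5109 -0.3048  0.0116]
(352, 220) 1.593 [ 0.4552 -0.2414  0.1042]
(372, 184) 1.567 [ 0.5432 -0.2886  0.1404]
(170, 190) 1.543 [0.5141 0.2178 0.1608]
(115, 150) 1.552 [0.6131 0.36   0.1625]
(230, 232) 1.666 [0.4273 0.0819 0.0261]
(257, 172) 1.635 [0.5826 0.0095 0.0761]
(257, 215) 1.62 [0.4674 0.006  0.0778]
(150, 250) 1.671 [0.3754 0.2979 0.0151]
```

Run:
```python
from h import *
t=cv2.imread("pics/top0.png"); s=cv2.imread("pics/side0.png")
a=cv2.resize(t[140:245,100:240],None,fx=5,fy=5,interpolation=cv2.INTER_CUBIC)
a=np.clip(a.astype(float)*1.6,0,255).astype(np.uint8)
cv2.imwrite("pics/tz.png",a)
b=cv2.resize(s[80:210,290:400],None,fx=5,fy=4.6,interpolation=cv2.INTER_CUBIC)
cv2.imwrite("pics/sz.png",np.clip(b.astype(float)*1.8,0,255).astype(np.uint8))
c=cv2.resize(t[170:270,330:410],None,fx=6,fy=6,interpolation=cv2.INTER_CUBIC)
cv2.imwrite("pics/tz2.png",c)
# panel
for n in("top","side"):
    C=cloud(n,np.load(f"pics/{n}0_d.npy")); P=C.reshape(-1,3)
    reg=(P[:,0]>.38)&(P[:,0]<.7)&(P[:,1]>.05)&(P[:,1]<.42)
    q=P[reg&(P[:,2]>.157)&(P[:,2]<.168)]; print(n,len(q),cv2.minAreaRect(q[:,:2].astype(np.float32)*1000), q[:,2].mean())
    q=P[reg&(P[:,2]>.146)&(P[:,2]<.156)]; print(' z150ish',len(q),cv2.minAreaRect(q[:,:2].astype(np.float32)*1000))
    reg=(P[:,0]>.38)&(P[:,0]<.6)&(P[:,1]<-.2)&(P[:,1]>-.42)
    q=P[reg&(P[:,2]>.138)&(P[:,2]<.152)]; print(' shelf top',len(q),cv2.minAreaRect(q[:,:2].astype(np.float32)*1000), q[:,2].mean())
    q=P[reg&(P[:,2]>.007)&(P[:,2]<.02)]; print(' ledge',len(q),cv2.minAreaRect(q[:,:2].astype(np.float32)*1000), q[:,2].mean())
```

```text
top 842 ((525.1414184570312, 219.30198669433594), (340.2898864746094, 36.38578796386719), 55.016353607177734) 0.1615323080339435
 z150ish 461 ((524.1473388671875, 217.2121124267578), (335.4104309082031, 37.10654830932617), 55.02030944824219)
 shelf top 333 ((469.7281188964844, -261.665283203125), (12.09933853149414, 180.09848022460938), 71.0089340209961) 0.1453098570118273
 ledge 1536 ((489.6593017578125, -309.6353759765625), (216.8857421875, 217.68240356445312), 1.207790732383728) 0.012280545878347787
side 589 ((519.8176879882812, 223.66497802734375), (342.1236572265625, 20.5500545501709), 55.00902557373047) 0.15959809822638216
 z150ish 421 ((527.9638671875, 218.13748168945312), (347.6466369628906, 40.63459777832031), 55.368560791015625)
 shelf top 691 ((471.0556945800781, -262.4852294921875), (17.672775268554688, 179.6802978515625), 71.00484466552734) 0.14311615372566527
 ledge 3115 ((457.3798828125, -303.6679382324219), (83.39604949951172, 179.5359344482422), 71.1565170288086) 0.011180477758154651
```

View pics/tz.png

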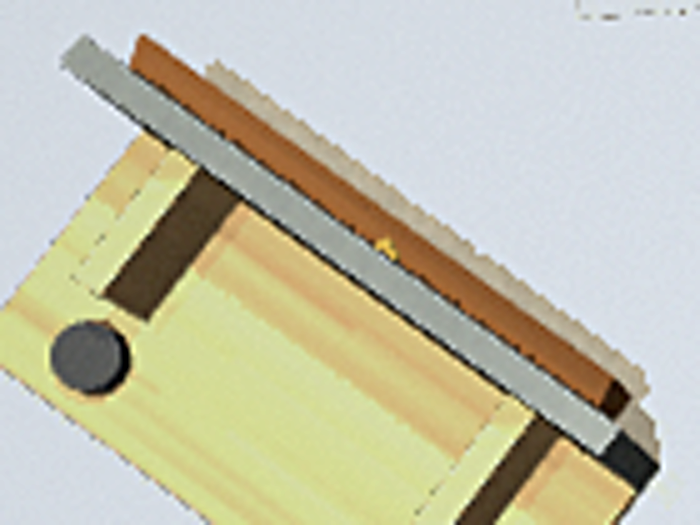

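View pics/sz.png

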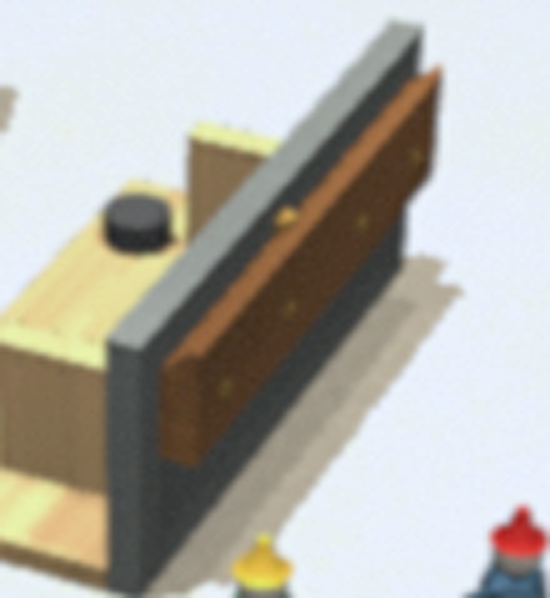

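View pics/tz2.png

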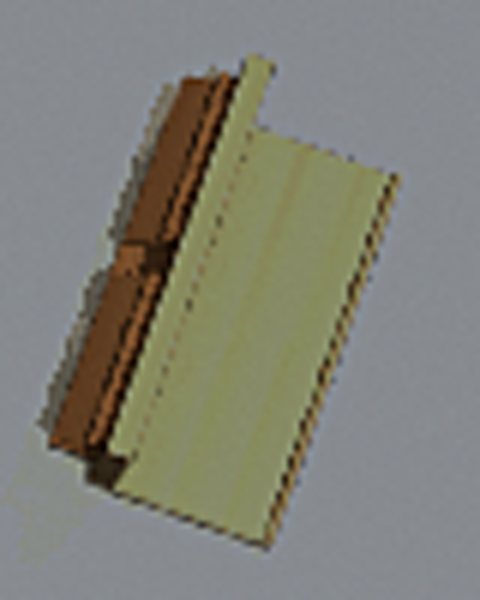

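>>> carry_out --targets '[-0.14, -0.08, 0.25, 53, 100, -0.14, -0.08, 0.25, 53, 100, -0.14, -0.08, 0.25, 53, 100, -0.14, -0.08, 0.25, 53, 100, -0.14, -0.08, 0.25, 53, 100]'

```text
clock: 0.72
position: [0.4698, 0.3724, 0.3915]
tcp_rot: [1.082, 1.285, -1.081]
force: [0.4, 1.1, -1.0]
width: 0.0856
```

>>> carry_out --targets '[0, 0.03, 0.28, 53, 100, 0, 0.03, 0.28, 53, 100, 0, 0.03, 0.28, 53, 100, 0, 0.03, 0.28, 53, 100, 0, 0.03, 0.28, 53, 100]'

```text
clock: 1.35
position: [0.5483, 0.1004, 0.3904]
tcp_rot: [1.74, 0.751, -1.74]
force: [0.2, 1.3, 0.9]
width: 0.0851
```

Run:
```python
from h import *
s,M=st(); print(s["clock"],s["q"].round(3),s["position"].round(4),M.round(4).tolist())
C=cloud("top",np.load("pics/top0_d.npy")); P=C.reshape(-1,3)
r=(P[:,0]>.6)&(P[:,1]<-.2); print("drum zmax",P[r][:,2].max(), P[r&(P[:,2]>.05)].mean(0))
print("key ray at z .147")
f,cx,cy,e,A=cam("top")
def ray(n,u,v,z):
    f,cx,cy,e,A=cam(n); d=A@np.array([(u-cx)/f,(v-cy)/f,1]); return e+d*(z-e[2])/d[2]
print(ray("top",177.1,189.5,.147))
sx=288+289/5; print(ray("side",290+287/5,80+216/4.6,.147))
# wall plane from side: grey pixels & cleat front
for n in ("side","top"):
    p=np.load(f"pics/{n}0_p.npy").astype(int);C=cloud(n,np.load(f"pics/{n}0_d.npy"))
    nf=np.array([np.cos(np.radians(-35)),np.sin(np.radians(-35))]); t=np.array([np.cos(np.radians(55)),np.sin(np.radians(55))])
    a=C[...,:2]@nf; b=C[...,:2]@t; z=C[...,2]
    box=(C[...,0]>.38)&(C[...,0]<.72)&(C[...,1]>.05)&(C[...,1]<.4)
    for lo,hi in((.09,.14),(.02,.075),(.150,.1535),(.1585,.165)):
        m=box&(z>lo)&(z<hi); print(n,lo,hi,m.sum(),"normal pos pct",np.percentile(a[m],[1,10,25,50,75,90,99]).round(4),"b",np.percentile(b[m],[0,1,50,99,100]).round(4))
```

```text
1.35 [-0.658  0.143  0.454  1.42  -0.062  1.593 -0.965] [0.5483 0.1004 0.3904] [[0.0002, 0.728, -0.6856], [-0.0005, -0.6856, -0.728], [-1.0, 0.0005, 0.0002]]
drum zmax 0.23053784712675673 [ 0.78897137 -0.45992774  0.15159991]
key ray at z .147
[0.51827541 0.20313114 0.147     ]
[0.52086395 0.19982665 0.147     ]
side 0.09 0.14 1572 normal pos pct [0.2091 0.2349 0.3035 0.3228 0.3248 0.3256 0.3268] b [0.3079 0.3099 0.4108 0.6287 0.6552]
side 0.02 0.075 1173 normal pos pct [0.1584 0.1853 0.2207 0.2617 0.3056 0.3066 0.3079] b [0.3052 0.3095 0.3662 0.635  0.6509]
side 0.15 0.1535 105 normal pos pct [0.2908 0.3043 0.3052 0.3064 0.3223 0.324  0.3266] b [0.3076 0.3107 0.4377 0.6448 0.651 ]
side 0.1585 0.165 430 normal pos pct [0.2883 0.2907 0.2932 0.2978 0.3022 0.3053 0.3075] b [0.3103 0.314  0.4584 0.6462 0.6524]
top 0.09 0.14 789 normal pos pct [0.2036 0.2168 0.2359 0.2678 0.3055 0.3095 0.3172] b [0.3104 0.3109 0.4755 0.6234 0.645 ]
top 0.02 0.075 1545 normal pos pct [0.1412 0.1632 0.1841 0.2263 0.258  0.2765 0.2926] b [0.3098 0.3115 0.5154 0.6417 0.6481]
top 0.15 0.1535 129 normal pos pct [0.2865 0.3016 0.3158 0.3186 0.3209 0.3221 0.3231] b [0.3116 0.3173 0.4764 0.6321 0.6463]
top 0.1585 0.165 663 normal pos pct [0.2864 0.2878 0.2906 0.2951 0.2994 0.3023 0.3041] b [0.3107 0.3146 0.4835 0.6466 0.651 ]
```

>>> carry_out --targets '[-0.03, 0.15, 0.2, 0, 100, -0.03, 0.15, 0.2, 0, 100, -0.03, 0.15, 0.2, 0, 100, -0.03, 0.15, 0.2, 0, 100, -0.03, 0.15, 0.2, 0, 100]'

```text
clock: 1.98
position: [0.5209, -0.1499, 0.4211]
tcp_rot: [1.739, 0.751, -1.738]
force: [0.8, 0.3, -0.6]
width: 0.0854
```

>>> carry_out --targets '[-0.03, 0.112, 0.162, -8, 100, -0.03, 0.112, 0.162, -8, 100, -0.03, 0.112, 0.162, -8, 100, -0.03, 0.112, 0.162, -8, 100, -0.03, 0.112, 0.162, -8, 100]'

```text
clock: 2.6
position: [0.4951, -0.3391, 0.4497]
tcp_rot: [1.64, 0.859, -1.641]
force: [-0.0, 0.5, 0.4]
width: 0.0853
```

>>> carry_out --targets '[0, 0.3, 0, 0, 100, 0, 0.3, 0, 0, 100, 0, 0.3, 0, 0, 100, 0, 0.3, 0, 0, 100, 0, 0.3, 0, 0, 100]'

```text
clock: 3.22
position: [0.6568, -0.4531, 0.4419]
tcp_rot: [1.672, 0.83, -1.611]
force: [-1.1, -2.0, 0.9]
width: 0.0851
```

```bash
cat >> h.py <<'E'
def show():
    s,M=st(); x=M[:,0]; p=s["position"]
    print("t",round(s["clock"],2),"q",s["q"].round(3),"p",p.round(4),"r",np.hypot(p[0],p[1]).round(3),"az",np.degrees(np.arctan2(p[1],p[0])).round(1))
    print(" tool x tilt",np.degrees(np.arccos(-x[2])).round(2),"az",np.degrees(np.arctan2(x[1],x[0])).round(1),"tool y az",np.degrees(np.arctan2(M[1,1],M[0,1])).round(2),"yz",M[2,1].round(3),"F",np.round(s["force"],1),"T",np.round(s["wrist_torque"],2),"w",s["width"])
E
python3 -c "
from h import *
show()"
```

```text
t 3.23 q [ 0.458  0.975  1.17   0.2   -1.084  2.046  0.04 ] p [ 0.6568 -0.4531  0.4419] r 0.798 az -34.6
 tool x tilt 2.21 az -3.2 tool y az -35.37 yz 0.033 F [-1.1 -2.   0.9] T [-0.05  0.09 -0.03] w 0.08507428234067654
```

>>> carry_out --targets '[0, 0.3, 0, 0, 100, 0, 0.3, 0, 0, 100, 0, 0.3, 0, 0, 100, 0, 0.3, 0, 0, 100]'

```text
clock: 3.72
position: [0.6602, -0.46, 0.4287]
tcp_rot: [1.67, 0.836, -1.621]
force: [-0.2, 0.9, 0.9]
width: 0.085
```

```bash
python3 -c "
from h import *
show()"
```

```text
t 3.73 q [ 0.485  1.017  1.338  0.161 -1.268  2.058  0.035] p [ 0.6602 -0.46    0.4287] r 0.805 az -34.9
 tool x tilt 1.68 az 1.9 tool y az -35.5 yz 0.023 F [-0.2  0.9  0.9] T [ 0.01 -0.04 -0.01] w 0.08498317654971872
```

>>> carry_out --targets '[0, -0.2, 0, 0, 100, 0, -0.2, 0, 0, 100, 0, -0.2, 0, 0, 100, 0, -0.2, 0, 0, 100, 0, -0.2, 0, 0, 100]'

```text
clock: 4.35
position: [0.4954, -0.343, 0.4224]
tcp_rot: [1.671, 0.84, -1.621]
force: [1.2, 0.3, 2.7]
width: 0.0853
```

```bash
python3 -c "
from h import *
show()"
```

```text
t 4.35 q [-0.325  0.474  1.329  1.268 -0.491  1.718  0.271] p [ 0.4954 -0.343   0.4224] r 0.603 az -34.7
 tool x tilt 1.64 az 8.6 tool y az -35.49 yz 0.021 F [1.2 0.3 2.7] T [-0.03  0.07 -0.  ] w 0.08531543228067953
```

```bash
cat >> h.py <<'E'
def goto(P,az=None):
    s,M=st(); d=M.T@(np.array(P)-s["position"]); 
    t=0
    if az is not None:
        cur=np.degrees(np.arctan2(M[1,1],M[0,1])); t=(cur-az+180)%360-180
    print("shift",d.round(4),"norm",np.linalg.norm(d).round(3),"turn",round(t,2))
E
python3 -c "
from h import *
goto([.4702,-.262,.26],-109)"
```

```text
shift [ 0.162  -0.0708 -0.0481] norm 0.183 turn 73.51
```

>>> carry_out --targets '[0.162, -0.0708, -0.0481, 53, 100, 0.162, -0.0708, -0.0481, 53, 100, 0.162, -0.0708, -0.0481, 53, 100, 0.162, -0.0708, -0.0481, 53, 100, 0.162, -0.0708, -0.0481, 53, 100]'

```text
clock: 4.97
position: [0.4718, -0.263, 0.2601]
tcp_rot: [2.245, 0.027, -2.182]
force: [0.6, -1.0, -0.0]
width: 0.0846
```

```bash
python3 -c "
from h import *
show();goto([.4702,-.262,.19],-109)"
```

```text
t 4.97 q [-0.679  0.286  1.326  1.737 -0.307  1.323 -0.843] p [ 0.4718 -0.263   0.2601] r 0.54 az -29.1
 tool x tilt 1.65 az 8.8 tool y az -88.86 yz -0.004 F [ 0.6 -1.  -0. ] T [-0.06  0.01 -0.02] w 0.08460519691495742
shift [ 0.07   -0.0008  0.0036] norm 0.07 turn 20.14
```

>>> carry_out --targets '[0.04, -0.001, 0.0036, 20, 100, 0.07, -0.001, 0.0036, 20, 100, 0.07, -0.001, 0.0036, 20, 60]'

```text
clock: 5.35
position: [0.4692, -0.2626, 0.1891]
tcp_rot: [-2.068, 0.327, 2.018]
force: [-0.1, -0.3, 0.5]
width: 0.0696
```

```bash
python3 -c "
from h import *
show();goto([.4702,-.262,.138],-109)
for n in ('top','side'):
    p,d=arm.read_camera(n); c=(slice(150,290),slice(300,440)) if n=='top' else (slice(220,380),slice(280,460))
    cv2.imwrite(f'pics/{n}1.png',cv2.resize(p[c][:,:,::-1],None,fx=4,fy=3.7 if n=='side' else 4,interpolation=cv2.INTER_CUBIC))"
```

```text
t 5.35 q [-0.631  0.405  1.31   1.836 -0.438  1.209 -1.081] p [ 0.4692 -0.2626  0.1891] r 0.538 az -29.2
 tool x tilt 1.44 az 6.3 tool y az -108.55 yz -0.011 F [-0.1 -0.3  0.5] T [-0.03  0.   -0.04] w 0.06964865370110686
shift [ 0.0511 -0.0003  0.0004] norm 0.051 turn 0.45
```

View pics/side1.png

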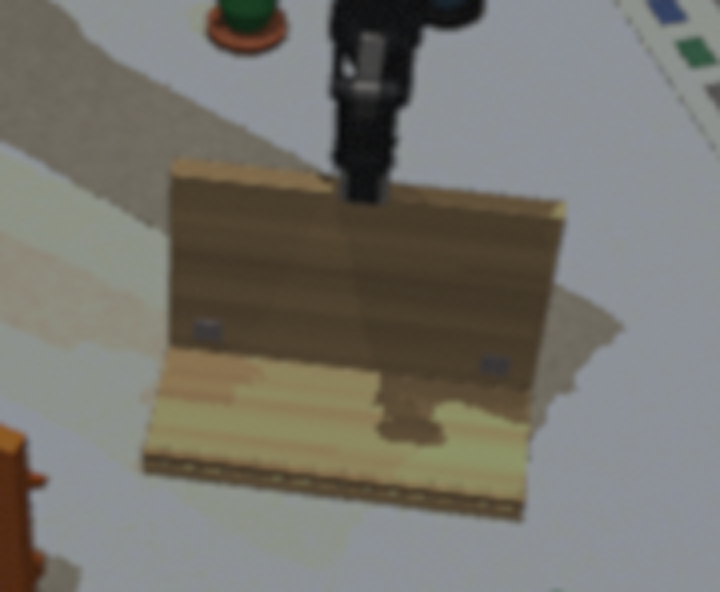

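>>> carry_out --targets '[0.05, 0, 0, 0.5, 40, 0.05, 0, 0, 0.5, 20, 0.05, 0, 0, 0.5, 0, 0.05, 0, 0, 0.5, 0]' --force 70

```text
clock: 5.95
position: [0.4718, -0.264, 0.1418]
tcp_rot: [-2.068, 0.337, 2.01]
force: [-0.2, 0.4, -5.6]
width: 0.0107
```

```bash
python3 -c "
from h import *
show()"
```

```text
t 5.95 q [-0.559  0.461  1.231  1.883 -0.504  1.123 -1.045] p [ 0.4718 -0.264   0.1418] r 0.541 az -29.2
 tool x tilt 1.64 az 1.0 tool y az -109.07 yz -0.01 F [-0.2  0.4 -5.6] T [0.02 0.05 0.04] w 0.01067676710746692
```

```bash
python3 -c "
from h import *
s,M=st(); np.save('Mg.npy',M); np.save('pg.npy',s['position']); goto([.4718,-.264,.39])"
```

```text
shift [-0.2481 -0.0025 -0.0067] norm 0.248 turn 0
```

>>> carry_out --targets '[-0.01, 0, 0, 0, 0, -0.03, 0, 0, 0, 0, -0.08, 0, 0, 0, 0, -0.14, 0, 0, 0, 0, -0.2, 0, 0, 0, 0]'

```text
clock: 6.58
position: [0.465, -0.2648, 0.3434]
tcp_rot: [-2.066, 0.339, 2.008]
force: [1.7, 0.1, -3.5]
width: 0.0104
```

```bash
python3 -c "
from h import *
show()
p,d=arm.read_camera('side'); cv2.imwrite('pics/side2.png',p[:,:,::-1]); np.save('pics/side2_d.npy',d)"
```

```text
t 6.58 q [-0.722  0.143  1.303  1.611 -0.155  1.47  -1.316] p [ 0.465  -0.2648  0.3434] r 0.535 az -29.7
 tool x tilt 1.62 az 1.9 tool y az -109.22 yz -0.01 F [ 1.7  0.1 -3.5] T [ 0.09 -0.23  0.02] w 0.010433563054155225
```

View pics/side2.png

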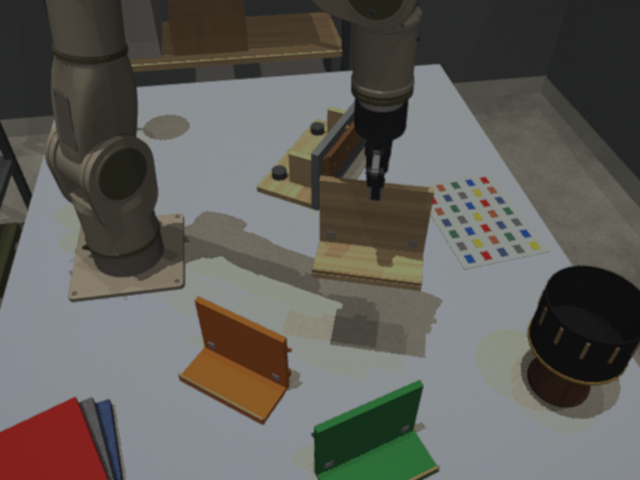

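```bash
python3 -c "
from h import *
goto([.51,-.357,.42],-35)"
```

```text
shift [-0.0676  0.0696 -0.0733] norm 0.122 turn -74.32
```

>>> carry_out --targets '[-0.0676, 0.0696, -0.0733, -53, 0, -0.0676, 0.0696, -0.0733, -53, 0, -0.0676, 0.0696, -0.0733, -53, 0, -0.0676, 0.0696, -0.0733, -53, 0, -0.0676, 0.0696, -0.0733, -53, 0]'

```text
clock: 7.25
position: [0.5097, -0.3548, 0.4101]
tcp_rot: [1.967, 0.482, -1.915]
force: [0.9, 0.3, -5.9]
width: 0.0104
```

```bash
python3 -c "
from h import *
show();goto([.614,-.43,.42],-35)"
```

```text
t 7.25 q [-0.154  0.39   1.009  1.24  -0.348  1.659 -0.296] p [ 0.5097 -0.3548  0.4101] r 0.621 az -34.8
 tool x tilt 1.57 az -3.7 tool y az -61.66 yz 0.015 F [ 0.9  0.3 -5.9] T [-0.    0.08  0.03] w 0.010363702825435243
shift [-0.0069  0.1159 -0.0563] norm 0.129 turn -26.66
```

>>> carry_out --targets '[-0.005, 0.116, -0.0563, -26.7, 0, -0.005, 0.116, -0.0563, -26.7, 0, -0.005, 0.116, -0.0563, -26.7, 0, -0.005, 0.116, -0.0563, -26.7, 0]'

```text
clock: 7.75
position: [0.6144, -0.4305, 0.4164]
tcp_rot: [1.663, 0.838, -1.623]
force: [-0.3, -0.3, -4.5]
width: 0.0108
```

>>> carry_out --targets '[0, 0.06, 0, 0, 0]'

```text
clock: 7.88
position: [0.6428, -0.4464, 0.4252]
tcp_rot: [1.672, 0.824, -1.627]
force: [2.6, -0.9, -1.2]
width: 0.0108
```

```bash
cat >> h.py <<'E'
def tilt():
    # shelf orientation: at grasp upright with x az 71
    s,M=st(); Mg=np.load('Mg.npy'); S0=R.from_euler('z',71,degrees=True).as_matrix()
    S=M@Mg.T@S0; z=S[:,2]; x=S[:,0]
    n=np.array([np.cos(np.radians(145)),np.sin(np.radians(145)),0]); y=np.cross([0,0,1],n)
    print(" shelf tip to wall",np.degrees(np.arctan2(z@n,z[2])).round(2),"side lean(+y)",np.degrees(np.arctan2(z@y,z[2])).round(2),"y-axis rise",np.degrees(np.arcsin(S[2,1])).round(2),"x az-145",(np.degrees(np.arctan2(x[1],x[0]))-145).round(2))
    return S
E
python3 -c "
from h import *
show();tilt()"
```

```text
t 7.88 q [ 0.35   0.83   0.796  0.482 -0.617  1.912  0.079] p [ 0.6428 -0.4464  0.4252] r 0.783 az -34.8
 tool x tilt 1.73 az -9.9 tool y az -35.99 yz 0.027 F [ 2.6 -0.9 -1.2] T [-0.21 -0.12 -0.04] w 0.010787337654759607
 shelf tip to wall 2.1 side lean(+y) -0.82 y-axis rise 0.78 x az-145 -0.92
```

>>> carry_out --targets '[0, 0.06, 0, 0, 0]'

```text
clock: 8.0
position: [0.6516, -0.4604, 0.4385]
tcp_rot: [1.716, 0.797, -1.607]
force: [-3.0, -2.3, -0.3]
width: 0.0109
```

>>> carry_out --targets '[0, 0.06, 0, 0, 0]'

```text
clock: 8.12
position: [0.6505, -0.4684, 0.4458]
tcp_rot: [1.718, 0.787, -1.619]
force: [-1.4, -1.9, -0.2]
width: 0.0107
```

>>> carry_out --targets '[0, 0.06, 0, 0, 0]'

```text
clock: 8.25
position: [0.6687, -0.4857, 0.4278]
tcp_rot: [1.721, 0.748, -1.601]
force: [9.3, 8.2, 1.2]
width: 0.0106
```

```bash
python3 -c "
from h import *
show();tilt()"
```

```text
t 8.25 q [ 0.509  1.007  1.199  0.16  -1.147  1.984 -0.002] p [ 0.6687 -0.4857  0.4278] r 0.827 az -36.0
 tool x tilt 5.21 az -18.8 tool y az -38.27 yz 0.086 F [9.3 8.2 1.2] T [ 0.3  -0.75  0.  ] w 0.010589283383436567
 shelf tip to wall 5.48 side lean(+y) -0.11 y-axis rise -0.19 x az-145 -3.2
```

>>> carry_out --targets '[0, 0.06, 0, -2, 0]'

```text
clock: 8.38
position: [0.6862, -0.5008, 0.4088]
tcp_rot: [1.705, 0.74, -1.552]
force: [0.0, -0.2, -4.3]
width: 0.0109
```

>>> carry_out --targets '[0, 0.06, 0, -1, 0]'

```text
clock: 8.5
position: [0.7047, -0.5111, 0.395]
tcp_rot: [1.694, 0.718, -1.514]
force: [-0.1, 0.2, -3.9]
width: 0.0105
```

```bash
python3 -c "
from h import *
show();tilt()"
```

```text
t 8.5 q [ 0.511  1.057  1.266  0.163 -1.227  1.872  0.057] p [ 0.7047 -0.5111  0.395 ] r 0.871 az -36.0
 tool x tilt 9.3 az -24.7 tool y az -35.19 yz 0.159 F [-0.1  0.2 -3.9] T [0.19 0.35 0.  ] w 0.010496078936885485
 shelf tip to wall 9.71 side lean(+y) 0.12 y-axis rise -0.14 x az-145 -0.12
```

>>> carry_out --targets '[-0.03, 0.055, 0, 0, 0]'

```text
clock: 8.62
position: [0.7109, -0.5146, 0.4068]
tcp_rot: [1.699, 0.681, -1.487]
force: [-0.2, 0.5, -4.3]
width: 0.0104
```

>>> carry_out --targets '[-0.03, 0.055, 0, 0, 0]'

```text
clock: 8.75
position: [0.7155, -0.5174, 0.4257]
tcp_rot: [1.702, 0.64, -1.454]
force: [-0.4, 0.2, -4.2]
width: 0.0111
```

```bash
python3 -c "
from h import *
show();tilt()"
```

```text
t 8.75 q [ 0.509  1.027  1.274  0.162 -1.235  1.818  0.056] p [ 0.7155 -0.5174  0.4257] r 0.883 az -35.9
 tool x tilt 14.11 az -28.1 tool y az -35.22 yz 0.242 F [-0.4  0.2 -4.2] T [ 0.3   0.58 -0.01] w 0.011071317909905872
 shelf tip to wall 14.57 side lean(+y) 0.15 y-axis rise -0.18 x az-145 -0.16
```

>>> carry_out --targets '[-0.03, 0.055, 0, 0, 0]'

```text
clock: 8.88
position: [0.7196, -0.5205, 0.4428]
tcp_rot: [1.706, 0.6, -1.423]
force: [-0.9, 0.6, -4.2]
width: 0.0105
```

>>> carry_out --targets '[-0.03, 0.055, 0, 0, 0]'

```text
clock: 9.0
position: [0.7229, -0.5232, 0.4601]
tcp_rot: [1.709, 0.562, -1.395]
force: [0.4, -1.6, -4.7]
width: 0.0106
```

>>> carry_out --targets '[-0.03, 0.055, 0, 0, 0]'

```text
clock: 9.12
position: [0.7254, -0.5252, 0.4788]
tcp_rot: [1.711, 0.524, -1.366]
force: [0.8, -0.1, -5.1]
width: 0.011
```

>>> carry_out --targets '[-0.03, 0.055, 0, 0, 0]'

```text
clock: 9.25
position: [0.7269, -0.5264, 0.4989]
tcp_rot: [1.712, 0.486, -1.337]
force: [-0.2, -0.4, -5.0]
width: 0.0108
```

```bash
python3 -c "
from h import *
show();tilt()"
```

```text
t 9.25 q [ 0.505  0.955  1.273  0.162 -1.23   1.723  0.053] p [ 0.7269 -0.5264  0.4989] r 0.898 az -35.9
 tool x tilt 23.56 az -31.1 tool y az -35.51 yz 0.399 F [-0.2 -0.4 -5. ] T [0.48 0.83 0.03] w 0.010809478228761224
 shelf tip to wall 24.06 side lean(+y) 0.04 y-axis rise -0.2 x az-145 -0.44
```

Run:
```python
from h import *
# calibrate: ledge top at rest in side0 vs lifted side2, both from side camera
for f in ("side0","side2"):
    C=cloud("side",np.load(f"pics/{f}_d.npy")); P=C.reshape(-1,3)
    if f=="side0": reg=(P[:,2]>.005)&(P[:,2]<.022)&(P[:,1]<-.2)&(P[:,0]>.38)&(P[:,0]<.56)&(P[:,1]>-.4); lo=.0
    else:
        reg=(P[:,2]>.195)&(P[:,2]<.235)&(P[:,1]<-.2)&(P[:,0]>.34)&(P[:,0]<.56)&(P[:,1]>-.4)
    q=P[reg]; sx=np.array([.3256,.9455]); sy=np.array([-.9455,.3256])
    a=q[:,:2]@sx; b=q[:,:2]@sy
    print(f,len(q),"z pct",np.percentile(q[:,2],[5,25,50,75,95]).round(4),"x",np.percentile(a,[0.5,50,99]).round(4),"y",np.percentile(b,[.5,50,99.5]).round(4))
    m=np.abs(a-np.percentile(a,30))<.01; print(" mid-ledge z",np.median(q[m,2]))
pg=np.load('pg.npy');print(pg,pg[:2]@sx,pg[:2]@sy); p2=np.array([.465,-.2648]);print(p2@sx,p2@sy)
```

```text
side0 3331 z pct [0.0072 0.0091 0.0105 0.0123 0.0185] x [-0.1779 -0.1352 -0.0979] y [-0.6203 -0.5369 -0.4439]
 mid-ledge z 0.01013358508118467
side2 4998 z pct [0.2071 0.2124 0.2137 0.2162 0.2292] x [-0.1823 -0.1393 -0.1022] y [-0.6148 -0.5273 -0.437 ]
 mid-ledge z 0.21309783745145044
[ 0.47175384 -0.26399682  0.14177711] -0.09600593849077355 -0.5320006232281373
-0.09896439999999998 -0.52587638
```

```bash
cat >> h.py <<'E'
NF=np.array([np.cos(np.radians(-35)),np.sin(np.radians(-35)),0]); TT=np.array([np.cos(np.radians(55)),np.sin(np.radians(55)),0])
AW,BK,ZG=.3066,.4628,.140
OFF=np.array([-.0245,0,.0609])  # TCP - S1 in shelf frame
def shelfS():
    s,M=st(); Mg=np.load('Mg.npy'); return M@Mg.T@R.from_euler('z',71,degrees=True).as_matrix()
def s1():
    s,M=st(); S=shelfS(); p=s["position"]-S@OFF
    X=AW-p@NF; Y=BK-p@TT; Z=p[2]-ZG
    print(" S1 wall coords mm: X %.1f  Y(rel key) %.1f  Z %.1f"%(X*1e3,Y*1e3,Z*1e3)); return X,Y,Z
def tcp_for(X,Y,Z): 
    # X into wall, Y along groove y relative to key, Z rel groove (m)
    return NF*(AW-X)+TT*(BK-Y)+np.array([0,0,ZG+Z])+shelfS()@OFF
E
python3 - <<'E'
from h import *
s1()
P=tcp_for(-.008,0,.06);print(P); goto(P); goto([.62,-.25,.47]); goto([.58,.0,.45])
E
```

```text
S1 wall coords mm: X -593.3  Y(rel key) 476.8  Z 293.3
[0.5210194  0.19989741 0.2655969 ]
shift [-0.0064 -0.6337 -0.472 ] norm 0.79 turn 0
shift [-0.0671 -0.2386 -0.165 ] norm 0.298 turn 0
shift [-0.114  -0.4096 -0.3468] norm 0.549 turn 0
```

>>> carry_out --targets '[-0.012, -0.04, -0.028, 0, 0, -0.025, -0.09, -0.062, 0, 0, -0.04, -0.14, -0.097, 0, 0, -0.054, -0.19, -0.131, 0, 0, -0.067, -0.239, -0.165, 0, 0]'

```text
clock: 9.88
position: [0.65, -0.3231, 0.4821]
tcp_rot: [1.714, 0.486, -1.338]
force: [-0.4, 0.7, -1.1]
width: 0.0108
```

```bash
python3 -c "
from h import *
show();tilt();s1();goto([.585,.0,.45])"
```

```text
t 9.88 q [-0.454  0.48   1.32   1.183 -0.549  1.399  0.1  ] p [ 0.65   -0.3231  0.4821] r 0.726 az -26.4
 tool x tilt 23.5 az -30.9 tool y az -35.62 yz 0.398 F [-0.4  0.7 -1.1] T [0.49 0.66 0.03] w 0.010768689358004138
 shelf tip to wall 24.0 side lean(+y) 0.09 y-axis rise -0.28 x az-145 -0.55
 S1 wall coords mm: X -413.5  Y(rel key) 354.4  Z 276.5
shift [-0.059  -0.2339 -0.2269] norm 0.331 turn 0
```

>>> carry_out --targets '[-0.012, -0.047, -0.045, 0, 0, -0.024, -0.094, -0.09, 0, 0, -0.036, -0.14, -0.135, 0, 0, -0.048, -0.187, -0.18, 0, 0, -0.059, -0.234, -0.227, 0, 0]'

```text
clock: 10.5
position: [0.5987, -0.0796, 0.4587]
tcp_rot: [1.718, 0.483, -1.341]
force: [1.5, 0.3, -6.4]
width: 0.0106
```

```bash
python3 -c "
from h import *
show();tilt();s1();goto(tcp_for(-.03,0,.12))"
```

```text
t 10.5 q [-1.366 -0.176  1.163  1.517  0.437  1.387 -0.817] p [ 0.5987 -0.0796  0.4587] r 0.604 az -7.6
 tool x tilt 23.49 az -31.0 tool y az -35.93 yz 0.397 F [ 1.5  0.3 -6.4] T [0.78 0.95 0.07] w 0.01055495304455523
 shelf tip to wall 23.98 side lean(+y) 0.07 y-axis rise -0.37 x az-145 -0.86
 S1 wall coords mm: X -231.8  Y(rel key) 184.2  Z 253.1
shift [ 0.047  -0.2408 -0.1794] norm 0.304 turn 0
```

>>> carry_out --targets '[0.009, -0.048, -0.036, -0.8, 0, 0.018, -0.096, -0.072, -0.8, 0, 0.028, -0.144, -0.108, -0.8, 0, 0.038, -0.192, -0.144, -0.8, 0, 0.047, -0.241, -0.18, -0.8, 0]'

```text
clock: 11.12
position: [0.5382, 0.1893, 0.3251]
tcp_rot: [1.705, 0.495, -1.333]
force: [1.2, 0.5, -4.1]
width: 0.0106
```

```bash
python3 -c "
from h import *
show();tilt();s1();goto(tcp_for(-.02,0,.06))"
```

```text
t 11.12 q [-1.456 -0.009  0.836  1.75   0.401  1.251 -1.323] p [0.5382 0.1893 0.3251] r 0.57 az 19.4
 tool x tilt 23.42 az -30.8 tool y az -34.91 yz 0.397 F [ 1.2  0.5 -4.1] T [ 0.63  0.74 -0.01] w 0.010567527125226753
 shelf tip to wall 23.93 side lean(+y) 0.16 y-axis rise -0.08 x az-145 0.16
 S1 wall coords mm: X -27.9  Y(rel key) -1.1  Z 119.5
shift [ 0.0514 -0.0309  0.0025] norm 0.06 turn 0
```

>>> carry_out --targets '[0.02, -0.01, 0, 0, 0, 0.05, -0.03, 0.002, 0, 0, 0.05, -0.03, 0.002, 0, 0]'

```text
clock: 11.5
position: [0.5307, 0.1912, 0.2661]
tcp_rot: [1.699, 0.494, -1.336]
force: [0.5, 0.5, -3.9]
width: 0.0104
```

```bash
python3 -c "
from h import *
show();tilt();s1();goto(tcp_for(-.008,0,.02))
for n in ('top','side'):
    p,d=arm.read_camera(n); np.save(f'pics/{n}3_d.npy',d); np.save(f'pics/{n}3_p.npy',p)
    c=(slice(110,260),slice(90,270)) if n=='top' else (slice(60,240),slice(240,420))
    cv2.imwrite(f'pics/{n}3.png',np.clip(cv2.resize(p[c][:,:,::-1],None,fx=4.4 if n=='top' else 3.3,fy=4 if n=='top' else 3.3,interpolation=cv2.INTER_CUBIC).astype(float)*1.5,0,255).astype(np.uint8))
"
```

```text
t 11.5 q [-1.454  0.027  0.838  1.85   0.392  1.136 -1.361] p [0.5307 0.1912 0.2661] r 0.564 az 19.8
 tool x tilt 23.4 az -31.5 tool y az -34.74 yz 0.397 F [ 0.5  0.5 -3.9] T [ 0.5   0.79 -0.02] w 0.01042307629045273
 shelf tip to wall 23.93 side lean(+y) -0.15 y-axis rise 0.25 x az-145 0.34
 S1 wall coords mm: X -20.8  Y(rel key) 2.1  Z 60.5
shift [ 0.0322 -0.0278 -0.0014] norm 0.043 turn 0
```

View pics/side3.png

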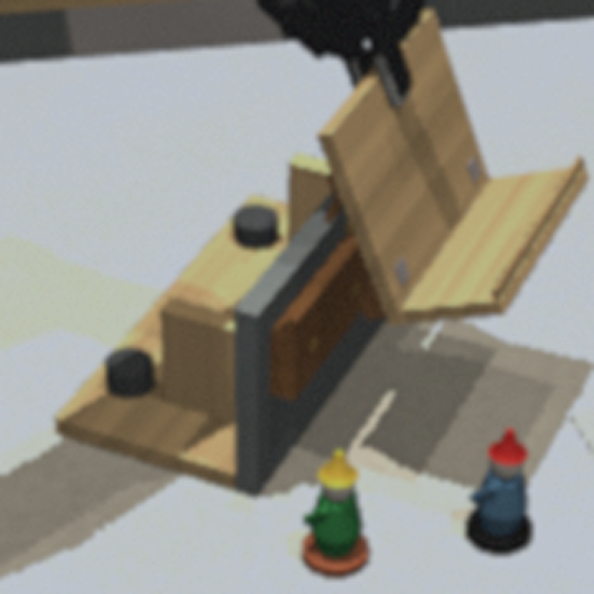

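View pics/top3.png

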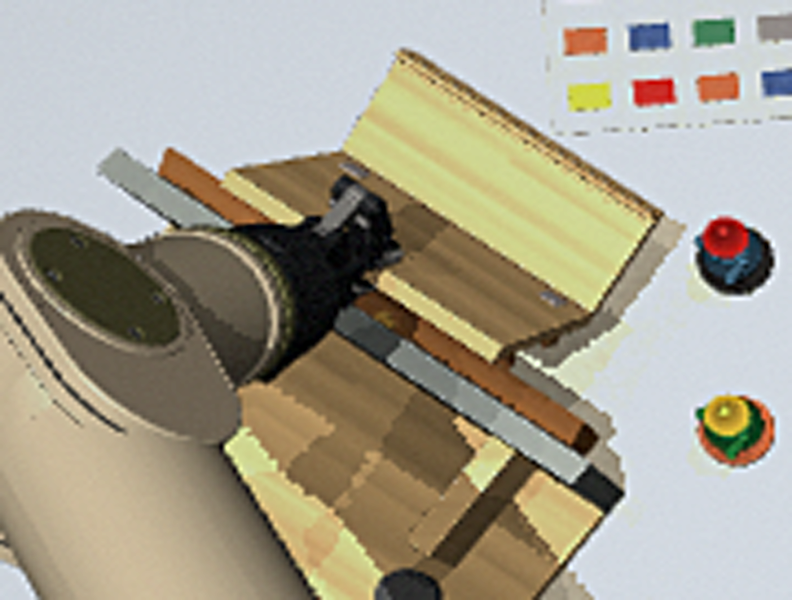

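Run:
```python
from h import *
S=shelfS(); s,M=st(); S1=s["position"]-S@OFF
for n in("side","top"):
    C=cloud(n,np.load(f"pics/{n}3_d.npy")); P=C.reshape(-1,3)
    L=(P-S1)@S   # shelf frame rel S1; board centre at (-.0245,0,-.0065)
    L=L+np.array([.0245,0,.0065])  # rel board centre
    # front face x=-.006, z -50..40 ; ledge top z=-.061
    m=(np.abs(L[:,0]+.006)<.008)&(L[:,2]>-.052)&(L[:,2]<.035)&(np.abs(L[:,1])<.08)
    A=np.c_[L[m,1],L[m,2],np.ones(m.sum())]; c=np.linalg.lstsq(A,L[m,0],rcond=None)[0]
    print(n,"front face",m.sum(),"x0 %.4f (want -.006) dyaw %.2f dpitch %.2f deg"%(c[2],np.degrees(c[0]),np.degrees(c[1])))
    m=(np.abs(L[:,2]+.061)<.008)&(L[:,0]<-.012)&(L[:,0]>-.078)&(np.abs(L[:,1])<.085)
    A=np.c_[L[m,0],L[m,1],np.ones(m.sum())]; c=np.linalg.lstsq(A,L[m,2],rcond=None)[0]
    print("  ledge",m.sum(),"z at centre %.4f (want -.061) pitch %.2f roll %.2f"%(c[2]+c[0]*-.045,np.degrees(c[0]),np.degrees(c[1])))
    m=(np.abs(L[:,2]+.061)<.006)&(L[:,0]<-.012)&(L[:,0]>-.09)&(np.abs(L[:,1])<.12)
    print("  y ext",np.percentile(L[m,1],[.3,99.7]).round(4),"x front",np.percentile(L[m,0],1).round(4))
```

```text
side front face 1282 x0 -0.0036 (want -.006) dyaw 0.03 dpitch -0.73 deg
  ledge 857 z at centre -0.0639 (want -.061) pitch -1.45 roll -0.77
  y ext [-0.0896  0.093 ] x front -0.0802
top front face 601 x0 -0.0012 (want -.006) dyaw 0.00 dpitch -1.05 deg
  ledge 1548 z at centre -0.0632 (want -.061) pitch -1.41 roll -0.46
  y ext [-0.0864  0.0928] x front -0.0767
```

```bash
python3 -c "
from h import *
goto(tcp_for(-.010,-.0017,.022)); goto(tcp_for(-.010,-.0017,.014))"
```

```text
shift [ 0.0334 -0.0279 -0.0011] norm 0.044 turn 0
shift [ 0.0407 -0.0311 -0.0009] norm 0.051 turn 0
```

```bash
python3 -c "
from h import *
show();tilt();s1();s,M=st();print(M.round(3))"
```

```text
t 11.6 q [-1.453  0.026  0.838  1.845  0.393  1.137 -1.361] p [0.5327 0.1916 0.2693] r 0.566 az 19.8
 tool x tilt 23.53 az -30.9 tool y az -34.88 yz 0.398 F [-0.3  0.1 -3.8] T [0.53 0.79 0.02] w 0.01092020506488159
 shelf tip to wall 24.04 side lean(+y) 0.1 y-axis rise -0.01 x az-145 0.19
 S1 wall coords mm: X -22.3  Y(rel key) 0.3  Z 63.7
[[ 0.342  0.752 -0.563]
 [-0.205 -0.525 -0.826]
 [-0.917  0.398 -0.025]]
```

>>> carry_out --targets '[0.02, -0.018, 0, 0, 0, 0.02, -0.018, 0, 0, 0, 0.02, -0.018, 0, 0, 0]'

```text
clock: 11.98
position: [0.5266, 0.197, 0.2444]
tcp_rot: [1.705, 0.492, -1.332]
force: [0.1, -0.5, -4.0]
width: 0.0109
```

```bash
python3 -c "
from h import *
tilt();s1()
for i in range(3):
  arm.read_camera('side'); s1(); print(arm.get_state()['force'].round(1))
p,d=arm.read_camera('side')
np.save('pics/side4_d.npy',d)
S=shelfS(); s,M=st(); S1=s['position']-S@OFF
P=cloud('side',d).reshape(-1,3); L=(P-S1)@S+np.array([.0245,0,.0065])
m=(np.abs(L[:,0]+.006)<.008)&(L[:,2]>-.052)&(L[:,2]<.035)&(np.abs(L[:,1])<.08)
c=np.linalg.lstsq(np.c_[L[m,1],L[m,2],np.ones(m.sum())],L[m,0],rcond=None)[0];print('x0',c)
m=(np.abs(L[:,2]+.061)<.008)&(L[:,0]<-.012)&(L[:,0]>-.078)&(np.abs(L[:,1])<.085)
c=np.linalg.lstsq(np.c_[L[m,0],L[m,1],np.ones(m.sum())],L[m,2],rcond=None)[0];print('ledge z',c[2]-.045*c[0],c)
m=(np.abs(L[:,2]+.061)<.006)&(L[:,0]<-.012)&(L[:,0]>-.09)&(np.abs(L[:,1])<.12)
print('  y ext',np.percentile(L[m,1],[.3,99.7]).round(4))
s1();goto(tcp_for(-.010,-.0017,.022))
"
```

```text
shelf tip to wall 24.1 side lean(+y) 0.11 y-axis rise -0.02 x az-145 0.18
 S1 wall coords mm: X -14.2  Y(rel key) -0.6  Z 38.8
 S1 wall coords mm: X -14.2  Y(rel key) -0.7  Z 38.7
[ 0.1  0.7 -4.4]
 S1 wall coords mm: X -14.1  Y(rel key) -0.6  Z 38.5
[-0.2 -0.4 -4.1]
 S1 wall coords mm: X -14.0  Y(rel key) -0.5  Z 38.2
[-0.8 -0.3 -4.2]
x0 [ 0.0014962  -0.01422893 -0.00469075]
ledge z -0.06306431297297557 [-0.01105207 -0.01494516 -0.06356166]
  y ext [-0.0913  0.0926]
 S1 wall coords mm: X -13.8  Y(rel key) -0.4  Z 37.9
shift [ 0.0131 -0.0099 -0.001 ] norm 0.016 turn 0
```

>>> carry_out --targets '[0.007, -0.006, -0.0005, 0, 0, 0.014, -0.0105, -0.001, 0, 0]'

```text
clock: 12.42
position: [0.5227, 0.2007, 0.2249]
tcp_rot: [1.702, 0.493, -1.333]
force: [0.8, 0.2, -4.2]
width: 0.011
```

```bash
python3 -c "
from h import *
show();tilt();s1();goto(tcp_for(-.0095,-.0007,.016));goto(tcp_for(-.0095,-.0007,.011))
"
```

```text
t 12.43 q [-1.457  0.069  0.831  1.912  0.378  1.051 -1.401] p [0.5227 0.2007 0.2249] r 0.56 az 21.0
 tool x tilt 23.53 az -31.2 tool y az -34.8 yz 0.399 F [ 0.8  0.2 -4.2] T [ 0.54  0.87 -0.05] w 0.010954581117163183
 shelf tip to wall 24.05 side lean(+y) -0.01 y-axis rise 0.11 x az-145 0.28
 S1 wall coords mm: X -8.9  Y(rel key) -1.3  Z 19.3
shift [ 0.0032 -0.0008  0.0007] norm 0.003 turn 0
shift [ 0.0078 -0.0028  0.0008] norm 0.008 turn 0
```

>>> carry_out --targets '[0.0028, -0.0012, 0, 0, 0, 0.0055, -0.0024, 0, 0, 0, 0.0055, -0.0024, 0, 0, 0]'

```text
clock: 12.8
position: [0.5231, 0.2005, 0.2195]
tcp_rot: [1.702, 0.492, -1.333]
force: [0.1, -0.0, -3.6]
width: 0.0109
```

```bash
python3 -c "
from h import *
show();s1();goto(tcp_for(-.0085,-.0007,.009))
"
```

```text
t 12.8 q [-1.455  0.078  0.832  1.918  0.374  1.038 -1.401] p [0.5231 0.2005 0.2195] r 0.56 az 21.0
 tool x tilt 23.55 az -31.2 tool y az -34.82 yz 0.399 F [ 0.1 -0.  -3.6] T [0.54 0.81 0.07] w 0.0109098193812534
 S1 wall coords mm: X -9.4  Y(rel key) -1.4  Z 13.9
shift [ 0.0041 -0.0028  0.0008] norm 0.005 turn 0
```

>>> carry_out --targets '[0.002, -0.0015, 0.0007, 0, 0, 0.0041, -0.0028, 0.0008, 0, 0, 0.0041, -0.0028, 0.0008, 0, 0]'

```text
clock: 13.18
position: [0.5218, 0.2006, 0.2146]
tcp_rot: [1.702, 0.492, -1.333]
force: [0.3, 0.6, -4.7]
width: 0.0107
```

```bash
python3 -c "
from h import *
show();s1();goto(tcp_for(-.0085,-.0007,.006))
"
```

```text
t 13.18 q [-1.455  0.081  0.832  1.927  0.373  1.027 -1.405] p [0.5218 0.2006 0.2146] r 0.559 az 21.0
 tool x tilt 23.54 az -31.2 tool y az -34.81 yz 0.399 F [ 0.3  0.6 -4.7] T [ 0.52  0.9  -0.01] w 0.010707716649730557
 S1 wall coords mm: X -8.3  Y(rel key) -0.7  Z 9.0
shift [ 0.0028 -0.001   0.    ] norm 0.003 turn 0
```

>>> carry_out --targets '[0.0014, -0.0006, 0, 0, 0, 0.0028, -0.0012, 0, 0, 0, 0.0028, -0.0012, 0, 0, 0]'

```text
clock: 13.55
position: [0.522, 0.2006, 0.2116]
tcp_rot: [1.702, 0.492, -1.333]
force: [0.1, 0.0, -4.6]
width: 0.0104
```

```bash
python3 -c "
from h import *
show();tilt();s1()
"
```

```text
t 13.55 q [-1.453  0.086  0.832  1.93   0.371  1.02  -1.405] p [0.522  0.2006 0.2116] r 0.559 az 21.0
 tool x tilt 23.55 az -31.2 tool y az -34.82 yz 0.399 F [ 0.1  0.  -4.6] T [0.49 0.92 0.05] w 0.010400926370726453
 shelf tip to wall 24.07 side lean(+y) -0.02 y-axis rise 0.11 x az-145 0.25
 S1 wall coords mm: X -8.4  Y(rel key) -0.8  Z 6.0
```

>>> carry_out --targets '[0.001, -0.0004, 0, 0, 0, 0.0018, -0.0008, 0, 0, 0, 0.0018, -0.0008, 0, 0, 0]'

```text
clock: 13.92
position: [0.5222, 0.2009, 0.2101]
tcp_rot: [1.703, 0.492, -1.333]
force: [-0.7, 1.0, 0.5]
width: 0.0102
```

```bash
python3 -c "
from h import *
show();tilt();s1()
"
```

```text
t 13.93 q [-1.453  0.089  0.832  1.931  0.369  1.016 -1.405] p [0.5222 0.2009 0.2101] r 0.56 az 21.0
 tool x tilt 23.56 az -31.1 tool y az -34.82 yz 0.399 F [-0.7  1.   0.5] T [ 0.2   1.07 -0.1 ] w 0.010243018231779505
 shelf tip to wall 24.08 side lean(+y) 0.03 y-axis rise 0.07 x az-145 0.25
 S1 wall coords mm: X -8.4  Y(rel key) -1.2  Z 4.5
```

>>> carry_out --targets '[-0.0003, -0.0007, 0, 0, 0, 0.0003, -0.0018, 0, 0, 0, 0.0003, -0.0018, 0, 0, 0]'

```text
clock: 14.3
position: [0.5209, 0.2017, 0.2088]
tcp_rot: [1.703, 0.492, -1.333]
force: [-0.7, 1.2, -0.3]
width: 0.0109
```

```bash
python3 -c "
from h import *
show();tilt();s1()
"
```

```text
t 14.3 q [-1.455  0.088  0.831  1.934  0.37   1.014 -1.41 ] p [0.5209 0.2017 0.2088] r 0.559 az 21.2
 tool x tilt 23.56 az -31.1 tool y az -34.82 yz 0.399 F [-0.7  1.2 -0.3] T [ 0.34  0.73 -0.12] w 0.010894037358067963
 shelf tip to wall 24.08 side lean(+y) 0.03 y-axis rise 0.07 x az-145 0.26
 S1 wall coords mm: X -6.8  Y(rel key) -1.1  Z 3.2
```

>>> carry_out --targets '[0, 0, 0.002, 0, 0, 0, 0, 0.0045, 0, 0, 0, 0, 0.0045, 0, 0]'

```text
clock: 14.68
position: [0.5192, 0.1999, 0.2098]
tcp_rot: [1.707, 0.495, -1.329]
force: [3.7, 6.5, 0.6]
width: 0.0103
```

```bash
python3 -c "
from h import *
show();tilt();s1();s,M=st();print('F along tool',(M.T@s['force']).round(1))
"
```

```text
t 14.68 q [-1.458  0.074  0.83   1.943  0.382  1.014 -1.417] p [0.5192 0.1999 0.2098] r 0.556 az 21.1
 tool x tilt 23.59 az -30.4 tool y az -34.84 yz 0.399 F [3.7 6.5 0.6] T [ 1.91 -0.3   0.38] w 0.01025757282044877
 shelf tip to wall 24.09 side lean(+y) 0.35 y-axis rise -0.2 x az-145 0.23
 S1 wall coords mm: X -6.6  Y(rel key) 1.0  Z 4.2
F along tool [-0.6 -0.4 -7.5]
```

>>> carry_out --targets '[0, 0, -0.003, 0, 0, 0, 0, -0.0055, 0, 0, 0, 0, -0.0055, 0, 0]'

```text
clock: 15.05
position: [0.521, 0.202, 0.2083]
tcp_rot: [1.701, 0.492, -1.334]
force: [-1.7, 1.2, 0.6]
width: 0.0107
```

```bash
python3 -c "
from h import *
show();tilt();s1();s,M=st();print('F along tool',(M.T@s['force']).round(1))
"
```

```text
t 15.05 q [-1.454  0.092  0.831  1.933  0.367  1.015 -1.408] p [0.521  0.202  0.2083] r 0.559 az 21.2
 tool x tilt 23.53 az -31.4 tool y az -34.81 yz 0.399 F [-1.7  1.2  0.6] T [ 0.28  1.2  -0.25] w 0.010693883449946165
 shelf tip to wall 24.06 side lean(+y) -0.1 y-axis rise 0.19 x az-145 0.27
 S1 wall coords mm: X -6.8  Y(rel key) -1.3  Z 2.7
F along tool [-1.4 -1.7 -0.1]
```

>>> carry_out --targets '[0, 0, -0.0025, 0, 0, 0, 0, -0.005, 0, 0, 0, 0, -0.005, 0, 0]'

```text
clock: 15.42
position: [0.5236, 0.2059, 0.2081]
tcp_rot: [1.7, 0.491, -1.335]
force: [-4.8, -1.5, -1.9]
width: 0.0111
```

```bash
python3 -c "
from h import *
show();tilt();s1();s,M=st();print('F along tool',(M.T@s['force']).round(1))
"
```

```text
t 15.43 q [-1.451  0.107  0.831  1.922  0.354  1.014 -1.4  ] p [0.5236 0.2059 0.2081] r 0.563 az 21.5
 tool x tilt 23.51 az -31.5 tool y az -34.81 yz 0.398 F [-4.8 -1.5 -1.9] T [-0.13  1.96 -0.5 ] w 0.011066134913736668
 shelf tip to wall 24.04 side lean(+y) -0.16 y-axis rise 0.24 x az-145 0.27
 S1 wall coords mm: X -6.6  Y(rel key) -5.9  Z 2.5
F along tool [ 0.4 -3.6  4. ]
```

>>> carry_out --targets '[0, 0, 0.0025, 0, 0, 0.0007, -0.0014, 0.0047, 0, 0, 0.0007, -0.0014, 0.0047, 0, 0]'

```text
clock: 15.8
position: [0.5208, 0.2037, 0.2078]
tcp_rot: [1.703, 0.493, -1.332]
force: [-2.0, 2.3, -1.5]
width: 0.0109
```

```bash
python3 -c "
from h import *
show();tilt();s1();s,M=st();print('F along tool',(M.T@s['force']).round(1))
"
```

```text
t 15.8 q [-1.456  0.092  0.83   1.934  0.367  1.012 -1.411] p [0.5208 0.2037 0.2078] r 0.559 az 21.4
 tool x tilt 23.55 az -31.0 tool y az -34.81 yz 0.399 F [-2.   2.3 -1.5] T [0.83 0.97 0.04] w 0.010867938191529697
 shelf tip to wall 24.07 side lean(+y) 0.08 y-axis rise 0.03 x az-145 0.26
 S1 wall coords mm: X -5.7  Y(rel key) -2.7  Z 2.2
F along tool [ 0.2 -3.3 -0.8]
```

>>> carry_out --targets '[0.0006, -0.0008, 0.0003, 0, 0, 0.0009, -0.0012, 0.0004, 0, 0]'

```text
clock: 16.05
position: [0.5202, 0.2037, 0.2067]
tcp_rot: [1.703, 0.492, -1.332]
force: [-1.4, 3.4, 3.7]
width: 0.0105
```

```bash
python3 -c "
from h import *
show();s1();s,M=st();print('F along tool',(M.T@s['force']).round(1))
"
```

```text
t 16.05 q [-1.456  0.092  0.83   1.936  0.368  1.01  -1.413] p [0.5202 0.2037 0.2067] r 0.559 az 21.4
 tool x tilt 23.58 az -31.0 tool y az -34.82 yz 0.399 F [-1.4  3.4  3.7] T [ 0.53  0.8  -0.03] w 0.010462945120781334
 S1 wall coords mm: X -5.2  Y(rel key) -2.4  Z 1.1
F along tool [-4.6 -1.3 -2.1]
```

>>> carry_out --targets '[-0.0003, 0, 0, 0, 0, -0.0003, 0, 0, 0, 13.5]' --force 20

```text
clock: 16.3
position: [0.5199, 0.2035, 0.2066]
tcp_rot: [1.703, 0.492, -1.333]
force: [1.7, 3.3, 0.4]
width: 0.0117
```

>>> carry_out --targets '[0, 0, 0, 0, 14.5, 0, 0, 0, 0, 16]'

```text
clock: 16.55
position: [0.5202, 0.2025, 0.2066]
tcp_rot: [1.702, 0.49, -1.333]
force: [3.3, -0.4, -1.6]
width: 0.0137
```

```bash
python3 -c "
from h import *
show();s1();s,M=st();print('F along tool',(M.T@s['force']).round(1))
"
```

```text
t 16.55 q [-1.456  0.092  0.831  1.937  0.37   1.011 -1.413] p [0.5202 0.2025 0.2066] r 0.558 az 21.3
 tool x tilt 23.6 az -31.3 tool y az -34.86 yz 0.4 F [ 3.3 -0.4 -1.6] T [ 0.06 -0.17  0.05] w 0.013678095510537143
 S1 wall coords mm: X -5.9  Y(rel key) -1.2  Z 1.0
F along tool [ 2.7  2.  -1.5]
```

>>> carry_out --targets '[0, 0, 0, 0, 18, 0, 0, 0, 0, 20, 0, 0, 0, 0, 22, 0, 0, 0, 0, 24, 0, 0, 0, 0, 26]'

```text
clock: 17.18
position: [0.5197, 0.2033, 0.2065]
tcp_rot: [1.702, 0.492, -1.333]
force: [1.5, -3.4, -0.4]
width: 0.0222
```

```bash
python3 -c "
from h import *
show();s1();s,M=st();print('F along tool',(M.T@s['force']).round(1))
p,d=arm.read_camera('side'); cv2.imwrite('pics/side5.png',np.clip(cv2.resize(p[60:240,240:420,::-1],None,fx=3.3,fy=3.3,interpolation=cv2.INTER_CUBIC).astype(float)*1.5,0,255).astype(np.uint8))
"
```

```text
t 17.18 q [-1.457  0.092  0.83   1.937  0.369  1.011 -1.414] p [0.5197 0.2033 0.2065] r 0.558 az 21.4
 tool x tilt 23.54 az -31.2 tool y az -34.82 yz 0.399 F [ 1.5 -3.4 -0.4] T [-0.17  0.05 -0.13] w 0.022240399665896037
 S1 wall coords mm: X -5.0  Y(rel key) -1.7  Z 0.9
F along tool [1.6 2.8 2. ]
```

View pics/side5.png

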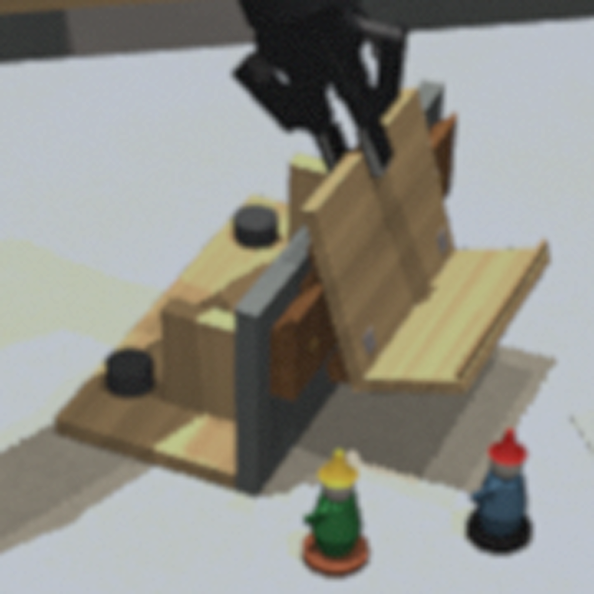

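>>> carry_out --targets '[0, 0, 0, 0, 28, 0, 0, 0, 0, 30, 0, 0, 0, 0, 32, 0, 0, 0, 0, 34, 0, 0, 0, 0, 36]'

```text
clock: 17.85
position: [0.5198, 0.2034, 0.2066]
tcp_rot: [1.702, 0.492, -1.333]
force: [2.5, -1.2, -0.5]
width: 0.0303
```

>>> carry_out --targets '[0, 0, 0, 0, 38, 0, 0, 0, 0, 40, 0, 0, 0, 0, 42, 0, 0, 0, 0, 44, 0, 0, 0, 0, 46]'

```text
clock: 18.48
position: [0.5198, 0.2034, 0.2065]
tcp_rot: [1.702, 0.492, -1.333]
force: [2.6, -0.8, -0.8]
width: 0.0396
```

```bash
cat >> h.py <<'E'
def meas(d,n='side'):
    # board pose in wall coords from depth: front face & ledge
    P=cloud(n,d).reshape(-1,3); W=np.c_[AW-P@NF,BK-P@TT,P[:,2]-ZG]
    return W
E
python3 -c "
from h import *
show();s1();s,M=st();print('F along tool',(M.T@s['force']).round(1))
p,d=arm.read_camera('side'); np.save('pics/side6_d.npy',d); cv2.imwrite('pics/side6.png',np.clip(cv2.resize(p[60:240,240:420,::-1],None,fx=3.3,fy=3.3,interpolation=cv2.INTER_CUBIC).astype(float)*1.5,0,255).astype(np.uint8))
"
```

```text
t 18.48 q [-1.457  0.092  0.83   1.937  0.369  1.011 -1.414] p [0.5198 0.2034 0.2065] r 0.558 az 21.4
 tool x tilt 23.55 az -31.2 tool y az -34.82 yz 0.399 F [ 2.6 -0.8 -0.8] T [ 0.02  0.07 -0.04] w 0.039561499812661716
 S1 wall coords mm: X -5.0  Y(rel key) -1.8  Z 0.9
F along tool [ 1.8  2.  -0.8]
```

View pics/side6.png

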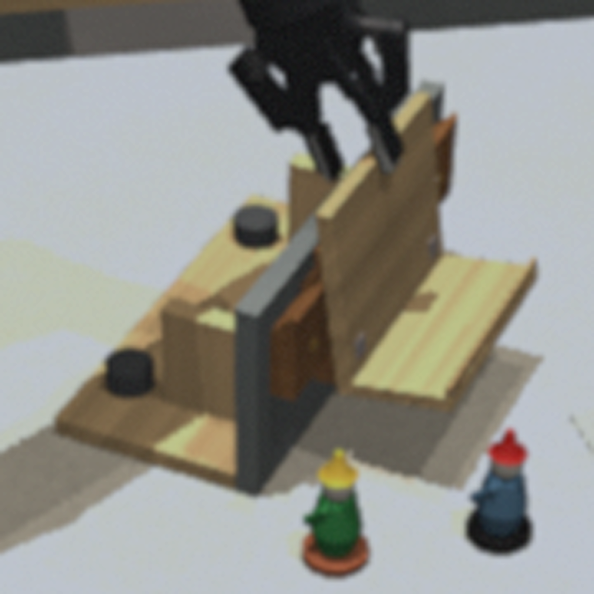

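>>> carry_out --targets '[0, 0, 0, 0, 48, 0, 0, 0, 0, 50, 0, 0, 0, 0, 52, 0, 0, 0, 0, 54, 0, 0, 0, 0, 56]'

```text
clock: 19.15
position: [0.5198, 0.2033, 0.2065]
tcp_rot: [1.702, 0.492, -1.333]
force: [1.2, -1.4, -1.2]
width: 0.0478
```

```bash
cat > mt.py <<'E'
from h import *
import sys
def ang(f):
    p,d=arm.read_camera('side'); np.save(f'pics/{f}_d.npy',d); np.save(f'pics/{f}_p.npy',p)
    W=meas(d); 
    m=(W[:,0]<-.02)&(W[:,0]>-.075)&(np.abs(W[:,1])<.085)&(W[:,2]>-.035)&(W[:,2]<.03)
    # front face of board
    from numpy.linalg import lstsq
    for k in range(4):
        A=np.c_[W[m,1],W[m,2],np.ones(m.sum())]; c=lstsq(A,W[m,0],rcond=None)[0]
        r=W[:,0]-(W[:,1]*c[0]+W[:,2]*c[1]+c[2]); m=(np.abs(r)<.005)&(np.abs(W[:,1])<.085)&(W[:,2]>-.045)&(W[:,2]<.04)
    print("front face: n",m.sum(),"tip deg %.2f"%np.degrees(np.arctan(c[1])),"yaw %.2f"%np.degrees(np.arctan(c[0])),"X at Z=0 %.1f"%(c[2]*1e3))
    l=(W[:,0]<c[2]-.015)&(W[:,0]>c[2]-.07)&(np.abs(W[:,1])<.12)&(W[:,2]>-.09)&(W[:,2]<-.045)
    A=np.c_[W[l,0]-c[2],W[l,1],np.ones(l.sum())]
    for k in range(4):
        cc=lstsq(A,W[l,2],rcond=None)[0]; B=np.c_[W[:,0]-c[2],W[:,1],np.ones(len(W))]; r=W[:,2]-B@cc; l=(np.abs(r)<.004)&(W[:,0]<c[2]-.015)&(W[:,0]>c[2]-.07)&(np.abs(W[:,1])<.12); A=B[l]
    print("ledge: n",l.sum(),"tip deg %.2f roll %.2f z at board %.1f"%(-np.degrees(cc[0]),np.degrees(cc[1]),cc[2]*1e3),"y ext",np.percentile(W[l,1],[.5,99.5]).round(4)*1e3)
if __name__=="__main__":
    ang(sys.argv[1]); show(); s,M=st();print('F along tool',(M.T@s['force']).round(1))
E
python3 mt.py side7
```

```text
front face: n 865 tip deg 3.79 yaw 0.03 X at Z=0 -33.1
ledge: n 965 tip deg 3.60 roll 0.03 z at board -68.6 y ext [-90.1  91.4]
t 19.2 q [-1.457  0.092  0.83   1.937  0.369  1.011 -1.414] p [0.5198 0.2034 0.2065] r 0.558 az 21.4
 tool x tilt 23.55 az -31.2 tool y az -34.82 yz 0.399 F [ 1.8 -2.4 -0.2] T [-0.01  0.02 -0.01] w 0.04775876239910055
F along tool [1.3 2.5 1. ]
```

>>> carry_out --targets '[0, 0, 0, 0, 57, 0, 0, 0, 0, 58, 0, 0, 0, 0, 59, 0, 0, 0, 0, 60, 0, 0, 0, 0, 61]'

```text
clock: 19.82
position: [0.5198, 0.2034, 0.2065]
tcp_rot: [1.702, 0.492, -1.333]
force: [2.0, -1.7, -0.8]
width: 0.0522
```

>>> carry_out --targets '[0, 0, 0, 0, 62, 0, 0, 0, 0, 63, 0, 0, 0, 0, 64, 0, 0, 0, 0, 65, 0, 0, 0, 0, 66]'

```text
clock: 20.45
position: [0.5196, 0.2035, 0.2065]
tcp_rot: [1.702, 0.492, -1.333]
force: [0.3, 0.4, 0.8]
width: 0.0565
```

```bash
python3 mt.py side8
```

```text
front face: n 779 tip deg 0.11 yaw 0.05 X at Z=0 -33.0
ledge: n 978 tip deg 0.23 roll 0.02 z at board -70.6 y ext [-91.   90.9]
t 20.5 q [-1.457  0.092  0.83   1.937  0.368  1.011 -1.414] p [0.5197 0.2035 0.2065] r 0.558 az 21.4
 tool x tilt 23.54 az -31.1 tool y az -34.81 yz 0.399 F [ 0.4  0.6 -0.2] T [0.21 0.36 0.04] w 0.056559584555028665
F along tool [ 0.2 -0.1 -0.7]
```

>>> carry_out --targets '[0, 0, 0, 0, 70, 0, 0, 0, 0, 74, -0.009, 0.004, 0, 0, 74, -0.028, 0.012, 0, 0, 74, -0.055, 0.024, 0, 0, 74]'

```text
clock: 21.12
position: [0.5188, 0.2019, 0.2674]
tcp_rot: [1.702, 0.492, -1.334]
force: [0.4, 0.9, -0.5]
width: 0.0631
```

>>> carry_out --targets '[-0.05, 0.022, 0, 0, 74, -0.1, 0.044, 0, 0, 74, -0.12, 0.052, 0, 0, 74, -0.12, 0.052, 0, 0, 74]'

```text
clock: 21.62
position: [0.5177, 0.1998, 0.3993]
tcp_rot: [1.706, 0.493, -1.331]
force: [0.2, 1.1, -0.7]
width: 0.0632
```

```bash
python3 mt.py side9; python3 -c "
from h import *
for n in ('side','top'):
    p,d=arm.read_camera(n); np.save(f'pics/{n}10_d.npy',d); cv2.imwrite(f'pics/{n}10.png',np.clip(p[:,:,::-1].astype(float)*1.3,0,255).astype(np.uint8))
"
```

```text
front face: n 772 tip deg 0.17 yaw 0.05 X at Z=0 -33.0
ledge: n 979 tip deg 0.43 roll -0.01 z at board -70.7 y ext [-88.9  90.5]
t 21.68 q [-1.505 -0.076  0.797  1.643  0.447  1.427 -1.346] p [0.5173 0.1997 0.3978] r 0.554 az 21.1
 tool x tilt 23.54 az -31.0 tool y az -34.86 yz 0.399 F [ 0.  -0.4 -0.5] T [ 0.21  0.37 -0.03] w 0.06337697129187753
F along tool [0.6 0.  0.3]
```

View pics/side10.png

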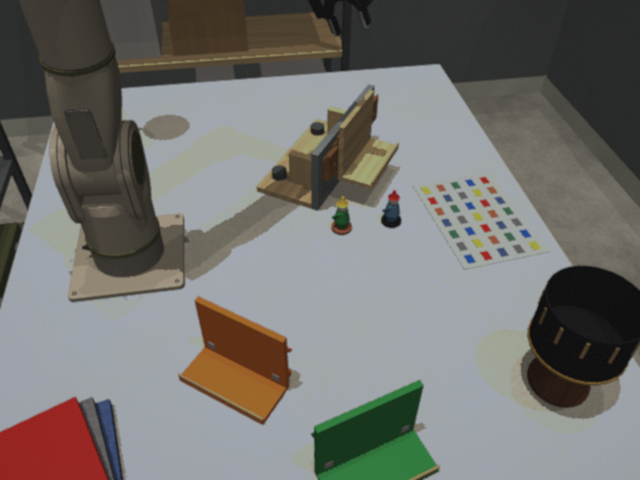

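View pics/top10.png

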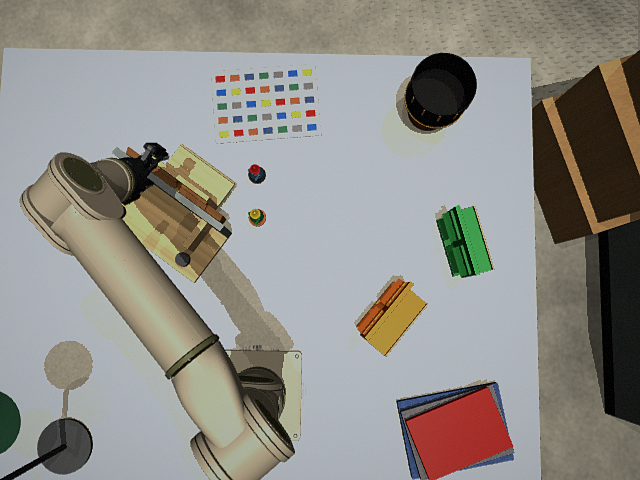

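```bash
python3 -c "
from plant import arm
print(arm.sign_off())"
```

```text
the job is handed in; nothing more can be done
None
```

The shelf is hanging on the cleat over the brass key, plumb and released, and the job is handed in. The robot clock read about 22 s of the 67 s allowed.

**How it was done**
- **Tipping:** The moves only turn about the tool's own x, so I gripped the shelf, lifted it, and pushed the arm against its reach limit along the wall's normal. This tipped the shelf in small steps to about 24°.
- **Lowering and finding the key:** I lowered the strip behind the cleat's lip at the place where the cameras showed the key, so it went in without a long search. Probing sideways met the key about 3 mm away on each side, at 4 to 7.5 N, without the strip riding up. That showed the notch was over the key.
- **Letting it swing:** I opened the jaws slowly so the board leaned on the front finger and swung to plumb. I then opened further and raised the gripper straight up.

**Last checks (side camera)**

| Check | Measured | Expected |
|---|---|---|
| Tip from plumb | 0.2–0.4° | 0° |
| Yaw and roll | under 0.1° | 0° |
| Ledge top below groove | 70.7 mm (about 69 mm after correcting a known 2 mm camera bias) | 68 mm |
| Board's front face off the wall | 33 mm | 34 mm |
| Sideways from the key | within about 1 mm | within 3 mm |

- **Contact forces:** The largest wrist force I read while touching the panel was about 8 N, at the end of each move only. I have no direct reading of the total contact force on the panel.
- **Figurines:** They stand where they were at the start.
- **Disagreements:** The two cameras differed by 2–3 mm throughout, and the height and wall-distance figures are about 1 mm off nominal, which is within that calibration error.

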